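Shut the tool chest: drawers home, then the lid

ROBOT

A 6-joint arm with a two-finger parallel gripper is mounted at the origin on the work surface. World frame = base frame: x ahead of the robot, y to its left, z up, the work surface at z = 0. Lengths are in m, angles in rad, forces in N, time in s.
With the tool pointing down it reaches from about 0.275 to 0.725 m from the base axis. Payload 15.9 kg.
Tool frame: the origin (TCP) lies midway between the tips of the shut fingers; the grasp point (between the pads) lies 19 mm behind it (arm.hold_point_z is the distance from the TCP to the grasp point, in m); z points along the fingers, y is the line along which they close (so a half turn about z gives the same grasp; the last joint's range is limited). The gripper opens to 85 mm and grips with 20 to 120 N. Pads are 22 mm wide; open, the fingers measure 114 mm over their backs; the gripper's body (76 mm by 85 mm) begins 54 mm behind the grasp point. The pads swing forward as they close: fully open they stand 13 mm farther back than shut.
Start: joints at [1.108, 0.213, -0.034, 1.323, 0, 1.571], TCP at [0.223, 0.447, 0.231] pointing down, gripper open.
Joint ranges: [-2.98, 2.98], [-0.74, 1.72], [-1.14, 1.35], [-2.1, 2.04], [-1.57, 1.44], [-3.14, 3.14]. Speed limits (rad/s): [1.89, 1.89, 2.39, 2.57, 3.14, 3.14].

INTERFACE

Orientations are given as a 3x3 rotation matrix whose columns are the frame's x, y, z axes.
In Python, from plant import arm gives the robot as it stands.
- The arm moves only by the tool carry_out, never from a script. Its argument "moves" is a list of rows, each a list of 7 numbers: the shift along the tool's x, y, z in mm, then the turn, a rotation vector about the tool's x, y, z in rad, then the gripper's target within -1 to 1 (shut at 1, half-way at 0, fully open at -1). In form: [[dx, dy, dz, rx, ry, rz, grip], ...]. A call has 1 to 10 rows; each row is the pose to reach, as a shift and turn from the pose commanded when the call began, along the tool's axes at that moment; what a row does not reach only later rows make up. A row lasts 1/10 s, in which the tool goes at most 50 mm and 8.59 degrees, less where a joint would pass 70% of its speed; a pose out of reach is approached as far as the arm can. A call with a gripper value outside its range is refused whole. The fingers move at their own pace and stop on an object; "newtons" is the grip in N (left out, the last holds). Time passes only in rows, so rows that repeat a pose let the fingers close. It gives the time, the measured TCP pose, the force, the opening and the grip force at its end, in the units of the state.
- arm.get_state(): the state, without advancing time (a new reading comes with each control period).
- arm.camera(name): name is "scene" or "top"; returns a dict with "pixels" (384x512x3 uint8, red, green, blue), "depth" (384x512 float32, m along the optical axis (not along the pixel's ray), 0 where there is no reading), "fovy" (degrees; the focal length in pixels is half the picture's height over the tangent of half this angle, whatever the lens; pixels are square), "cx", "cy" (the principal point, pixels), "rvec" (rotation vector, rad) and "tvec" (3), from world to camera coordinates, as OpenCV has them. Camera axes: x right, y down, z forward; pixel columns grow to the right and rows downward; lengths in m; the calibration is good to about 2 mm. A picture is of the moment at which its call begins.
- arm.sign_off(): hands the job in; it is judged then, once.
Trained networks look in a picture, given as the dict that the camera call returned (one of the last four; its "shot" number tells which), for a name from the list of things; names that differ only in an ending like _2 or _b are one class to them, and where a whole thing is asked for, a point or a joint stands for the part that bears it (a point fixed in the world has none). Each returns a list of dicts, best first, with "score" (0 to 1); they miss things now and then, are a little off and sometimes report something else, mostly with a low value. They report only what shows in the picture. A call takes as long as a camera call.
- arm.silhouettes(picture, target): "pixels" (384x512 bool, what is visible of it) and "centre" ([column, row] in pixels, amid what is visible of it).
The state is a dict: "time_s": time; "q": joint angles; "qvel": joint speeds; "effort": joint torques, N m; "tool_pos": TCP position; "tool_rot": TCP orientation; "contact_force": force on the tool from outside, world axes, zero at the start; "wrist_torque": the same for the moment, N m; "width": finger opening in m; "grip_force": force on a finger pad.
Only numpy, scipy, OpenCV 4.12 (cv2) and the standard library are available. Lean on these libraries where they do the work, as an engineer would, in place of code of your own. Each camera call takes 0.05 s, during which the arm holds its last target. There are 200 camera calls.

TASK

Shut up the small steel tool chest on the bench with your fingertips: push the three drawers that were left out fully home, and only then push the lid down until it is closed, because the closing lid locks the drawers. Ease each one shut without slamming it, do it all with the fingers rather than the arm, and leave the loose parts on the bench and in the chest where they are: nothing needs to be gripped, pulled or lifted.

Things in the scene. Friction and masses are not known exactly. Their poses are not given: they have to be found in the camera images.
- chest: small blue-painted steel tool chest fixed to the bench; 200 mm deep (its x), 360 mm wide (its y), open till on top with its rim 160 mm above the bench (186 mm with the lid shut). Origin: centre of its underside, on the bench. Its front, with the drawers, faces its own -x, towards the robot, and lies 100 mm from the origin; y points to the left drawer. Two small drawers lie side by side under the till, one drawer as wide as the chest below them
- drawer_left (a joint): how far the upper left drawer (chest's +y side) is out, in m: 0 fully home, grows as it comes out along the chest's -x; starts 0.02 to 0.055 out. Front panel 170 mm wide, 67 to 111 mm above the bench. Slides with about 3 N of friction and stays where it is left
- drawer_right (a joint): the same for the upper right drawer (chest's -y side), same size and heights
- drawer_wide (a joint): the same for the lower drawer: front panel 350 mm wide, 12 to 62 mm above the bench; starts 0.07 to 0.1 out, farther than the two above it
- drawer_left_pull (a point): middle of the front edge of the aluminium pull lip that runs along the whole top edge of the upper left drawer's front; the lip stands 12 mm out from the panel and is 14 mm high, 97 to 111 mm above the bench. This point, 103 mm above the bench, moves with the drawer; fully home it is 112 mm in front of the chest's origin (chest's -x), 89.5 mm to its left (+y). A push anywhere on the lip or panel moves the drawer
- drawer_right_pull (a point): the same point of the upper right drawer; fully home it is 112 mm in front of the chest's origin, 89.5 mm to its right (-y), 103 mm above the bench
- drawer_wide_pull (a point): the same point of the lower, wide drawer: its lip is 48 to 62 mm above the bench, the point 54 mm above the bench; fully home it is 112 mm in front of the chest's origin, on its centre line. Shut, the lips of the two drawers above stand out just as far (they end 49 mm higher up), so fingers that lean forward, 30 to 45 degrees from vertical, keep the gripper's body clear of them and of the chest
- lid (a joint): opening angle of the lid in rad: 0 shut, grows as its front edge goes up; starts 0.6 to 0.95. The hinge is stiff (0.75 N m of friction): the lid stays where it is left, so it must be pushed all the way down; 5 to 8 N on its front part moves it
- lid_hinge (a point): middle of the lid's hinge axis: 100 mm behind the chest's origin (chest's +x), 160 mm above the bench; the axis runs along the chest's y
- lid_front (a point): middle of the lid's front edge on its outer (upper) face: 205 mm from the hinge axis along the lid and 26 mm outwards from it; moves with the lid. Shut, it is 105 mm in front of the chest's origin and 186 mm above the bench. The lid is a shallow pan 206 by 366 by 26 mm, open underneath. Its outer face is flat but for a low bail handle, 90 mm wide and 8 mm high, lying 75 to 100 mm from the hinge, and low ribs
- barrel: bystander: steel cylinder barrel, 68 mm across, 55 mm high, standing on the bench at the chest's left side; origin centre of its underside
- shaft: bystander: steel drive shaft standing on its flange, 56 mm across the flange, 110 mm high, on the bench at the chest's right side; origin centre of its underside
- oil: bystander: white plastic oil bottle, 52 mm across, 130 mm high, on the bench at the chest's left side; origin centre of its underside
- valve_plate: bystander: flat brass valve plate ring, 80 mm across, 8 mm thick, lying on the bench by the chest's right front corner; origin centre of its underside
- tape: bystander: roll of paper tape, 80 mm across, 25 mm high, lying on the bench by the chest's left front corner; origin centre of its underside
- piston: bystander: small steel pump piston standing in the chest's till, 28 mm across the foot, 36 mm high; it fits under the shut lid; origin centre of its underside, 115 mm above the bench
- bearing: bystander: steel bearing ring lying in the chest's till, 48 mm across, 14 mm high; origin centre of its underside, 115 mm above the bench

How it is judged:
On the way, in this order (a step that is already met when the one before it is completed fails the run):
1. all three drawers are fully home (within 4 mm) while the lid is still open (above 0.3 rad) (value of joint each of drawer_left, drawer_right, drawer_wide below 0.004 m and value of joint lid above 0.3 rad), for 0.2 s.
2. the lid is shut (within 0.04 rad) (value of joint lid below 0.04 rad), for 0.2 s.
At the end, for the whole second after the job is handed in: All three drawers are home within 4 mm and the lid is shut within 0.04 rad (about 8 mm at its front edge), with every loose part within 25 mm of where it started (value of joint each of drawer_left, drawer_right, drawer_wide below 0.004 m and value of joint lid below 0.04 rad and distance of each of barrel, shaft, oil, valve_plate, tape, piston, bearing from where it was at the start of the episode below 0.025 m); the robot touches nothing.
It fails at once if a loose part on the bench or in the till is shifted or carried off (moved over 25 mm) or knocked over (tilted over 0.5 rad) (distance of any of barrel, shaft, oil, valve_plate, tape, piston, bearing from where it was at the start of the episode above 0.025 m or angle between any of barrel, shaft, oil, piston's own z axis and vertical above 0.5 rad).
It fails at once if a drawer is slammed (faster than 0.6 m/s) (velocity of joint any of drawer_left, drawer_right, drawer_wide below -0.6 m/s).
It fails at once if the lid is slammed (faster than 3 rad/s) (velocity of joint lid below -3 rad/s).
It fails at once if a drawer is pulled out farther instead of pushed in (beyond 0.12 m, or 0.075 m for the small ones), or the lid is lifted (beyond 1.1 rad) (value of joint any of drawer_left, drawer_right above 0.075 m or value of joint drawer_wide above 0.12 m or value of joint lid above 1.1 rad).
It fails at once if the chest, its drawers or its lid are pushed with the arm or the gripper's body instead of the fingers (over 3 N) (contact force between the arm and chest above 3 N).
It also fails if it takes over 51 s, if anything falls off the work surface, if the arm or the gripper's body presses on something with over 40 N, if the wrist force passes 120 N, or if a joint passes its speed limit or range.

## Working session

There is one attempt and no reset: what is moved stays moved. The work goes in short steps, Python scripts to look and compute and a tool call to move; the robot and the scene stay as the last step left them, time stands still between calls to the robot, and variables do not carry over. Pictures are saved under pics/ and viewed, at most 10 in all, crops included, and the job is handed in when it is done.

Besides the shell and the picture viewer there is one more tool, called after ">>>" by a JSON object that holds its "method" and its "body", one argument or row to a line. carry_out: Moves the arm, as the interface text tells. Its arguments: {"type":"object","properties":{"moves":{"type":"array"},"newtons":{"type":"number"}},"required":["moves"]}

```bash
mkdir -p pics; cat > h.py <<'E'
import numpy as np, cv2
from plant import arm
def cam(name):
    p=arm.camera(name); R=cv2.Rodrigues(np.array(p["rvec"],float))[0]; t=np.array(p["tvec"],float).ravel()
    f=192/np.tan(np.radians(p["fovy"])/2)
    d=p["depth"]; v,u=np.mgrid[:384,:512]
    c=np.stack([(u-p["cx"])/f*d,(v-p["cy"])/f*d,d],-1)
    W=(c-t)@R; W[d<=0]=np.nan
    return p,W
def save(p,n,s=1): cv2.imwrite(n,cv2.resize(p["pixels"][:,:,::-1],None,fx=s,fy=s))
E
python3 - <<'E'
from h import *
a=[cam("scene"),cam("top")]
im=np.hstack([x[0]["pixels"] for x in a])
save(a[0][0],"pics/s.png",1.5); save(a[1][0],"pics/t.png",1.5)
np.savez("w.npz",s=a[0][1],t=a[1][1],ps=a[0][0]["pixels"],pt=a[1][0]["pixels"])
for i,(p,W) in enumerate(a):
    for n in "chest drawer_left drawer_right drawer_wide lid barrel shaft oil valve_plate tape piston bearing".split():
        r=arm.silhouettes(p,n)
        if not r: print(i,n,None);continue
        m=r[0]["pixels"]; P=W[m]; P=P[~np.isnan(P[:,0])]
        print(i,n,round(r[0]["score"],2),np.round(r[0]["centre"]),m.sum(),np.round(np.percentile(P,[3,50,97],axis=0),3).tolist() if len(P) else None)
print(arm.get_state())
E
```

```text
0 chest 0.79 [284. 196.] 22949 [[0.536, -0.225, 0.02], [0.674, -0.062, 0.115], [0.802, 0.12, 0.325]]
0 drawer_left 0.69 [234. 212.] 1201 [[0.56, -0.048, 0.071], [0.585, 0.028, 0.095], [0.606, 0.108, 0.112]]
0 drawer_right 0.74 [296. 254.] 2069 [[0.552, -0.227, 0.072], [0.588, -0.152, 0.087], [0.62, -0.073, 0.111]]
0 drawer_wide 0.87 [247. 240.] 2484 [[0.518, -0.221, 0.015], [0.547, -0.033, 0.03], [0.586, 0.104, 0.063]]
0 lid 0.81 [310. 155.] 8469 [[0.664, -0.221, 0.181], [0.714, -0.06, 0.3], [0.822, 0.122, 0.327]]
0 barrel 0.74 [194. 176.] 603 [[0.574, 0.164, 0.008], [0.6, 0.188, 0.05], [0.632, 0.221, 0.057]]
0 shaft 0.97 [370. 249.] 539 [[0.698, -0.313, -0.002], [0.715, -0.283, 0.011], [0.755, -0.263, 0.11]]
0 oil 0.86 [215. 143.] 398 [[0.676, 0.158, 0.018], [0.692, 0.173, 0.09], [0.72, 0.202, 0.13]]
0 valve_plate 0.89 [341. 315.] 711 [[0.536, -0.358, 0.001], [0.57, -0.321, 0.007], [0.607, -0.286, 0.01]]
0 tape 0.84 [155. 221.] 383 [[0.437, 0.171, 0.0], [0.47, 0.203, 0.022], [0.508, 0.244, 0.026]]
0 piston 0.51 [271. 172.] 115 [[0.691, 0.0, 0.117], [0.698, 0.009, 0.137], [0.71, 0.02
[... 1354 characters left out ...]
       -2.54967384e-06,  1.57080076e+00]), 'qvel': array([ 0.00025635, -0.00022781, -0.00013814, -0.00047952, -0.00025226,
        0.00091881]), 'effort': array([-4.99989124e-03, -6.85959148e+01,  4.87323582e+01,  1.13111240e-03,
       -1.63788923e-04, -4.73543871e-07]), 'tool_pos': array([0.22323509, 0.4473888 , 0.23130357]), 'tool_rot': array([[-8.94793089e-01,  4.46481050e-01, -3.82790748e-06],
       [ 4.46481050e-01,  8.94793089e-01, -1.33822468e-05],
       [-2.54973443e-06, -1.36834301e-05, -1.00000000e+00]]), 'contact_force': array([-0.19409679,  0.0440263 ,  1.02851845]), 'wrist_torque': array([ 0.07098119, -0.01030165, -0.03571776]), 'grip_force': 0.0, 'width': 0.0853495606147262}
```

View pics/s.png

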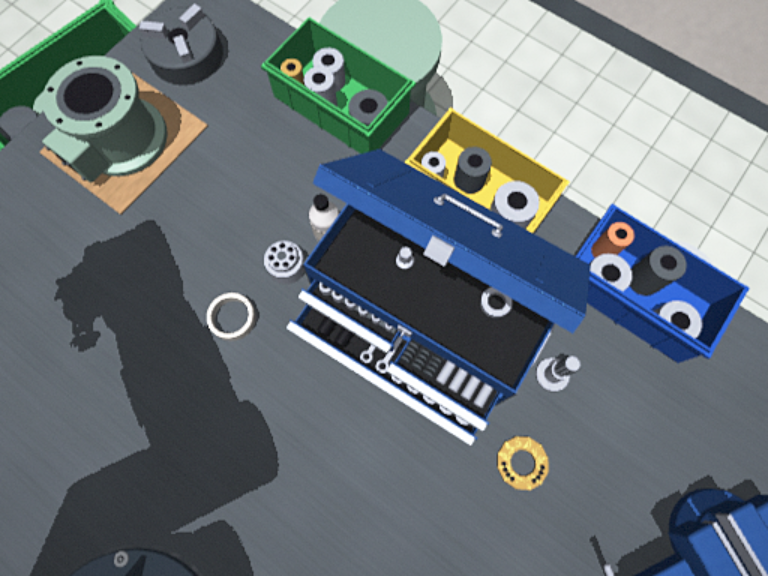

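```bash
python3 - <<'E'
import numpy as np
w=np.load("w.npz")
for k in "st":
    W=w[k].reshape(-1,3); W=W[~np.isnan(W[:,0])]
    box=(W[:,0]>.45)&(W[:,0]<.9)&(abs(W[:,1]+.05)<.22); W=W[box]
    def fr(z0,z1,y0,y1):  # front-most points per y bin
        P=W[(W[:,2]>z0)&(W[:,2]<z1)&(W[:,1]>y0)&(W[:,1]<y1)]
        b=np.round(P[:,1]/.01).astype(int); ys=[];xs=[]
        for i in np.unique(b):
            q=P[b==i]
            if len(q)>4: ys.append(i*.01); xs.append(np.percentile(q[:,0],6))
        c=np.polyfit(ys,xs,1); 
        r=np.array(xs)-np.polyval(c,ys); g=abs(r)<2*np.median(abs(r))+1e-3
        c=np.polyfit(np.array(ys)[g],np.array(xs)[g],1); return np.round(c,4)
    for n,a in dict(wide=(.047,.064,-.2,.1),left=(.098,.114,-.04,.1),right=(.098,.114,-.21,-.08)).items():
        c=fr(*a); print(k,n,c,"x at -.14,-.05,.03",np.round(np.polyval(c,[-.14,-.05,.03]),4))
    # lid plane: points z>.2
    P=W[(W[:,2]>.22)]; 
    P0=P
    for _ in range(6):
        c=P.mean(0); n=np.linalg.svd(P-c,full_matrices=False)[2][2]; d=(P0-c)@n; P=P0[abs(d)<.004]
    n*=np.sign(n[2]); print(k,"lid n",np.round(n,4),"angle",np.arccos(n[2]),"c",np.round(c,4),len(P),len(P0))
    for z in (.165,.29,.31): 
        pass
    T=P0[P0[:,2]>.28]
    print(" top pts: ",np.round(T[np.argmin(T[:,1])],3),np.round(T[np.argmax(T[:,1])],3),np.round(T[np.argmin(T[:,0])],3))
E
```

```text
s wide [-0.0777  0.5203] x at -.14,-.05,.03 [0.5312 0.5242 0.518 ]
s left [-0.082   0.5674] x at -.14,-.05,.03 [0.5789 0.5715 0.5649]
s right [-0.0804  0.5439] x at -.14,-.05,.03 [0.5552 0.5479 0.5415]
s lid n [0.7157 0.0559 0.6962] angle 0.8007563152497038 c [ 0.7275 -0.0558  0.2838] 4887 7221
 top pts:  [ 0.686 -0.235  0.313] [0.704 0.133 0.294] [0.654 0.129 0.311]
t wide [-0.0789  0.5232] x at -.14,-.05,.03 [0.5342 0.5271 0.5208]
t left [-0.0776  0.5696] x at -.14,-.05,.03 [0.5805 0.5735 0.5673]
t right [-0.0764  0.5474] x at -.14,-.05,.03 [0.5581 0.5512 0.5451]
t lid n [0.7312 0.0577 0.6798] angle 0.8233451681865158 c [ 0.7314 -0.0444  0.2819] 3754 5073
 top pts:  [ 0.69  -0.233  0.312] [0.716 0.136 0.283] [0.656 0.124 0.311]
```

The picture shows the chest with its lid up (handle near (470,215)). The wide drawer's lip runs from (290,325) to (470,440), with the two small drawers above it. The tape at (230,315), barrel at (283,258) and valve plate at (523,462) are clear of the front. The fit gives a chest yaw of about 0.079, an origin near (0.710, -0.048), drawers out about 25, 48 and 72 mm, and the lid at about 0.81 rad. I'll push the upper drawers first.

```bash
cat >> h.py <<'E'
from scipy.spatial.transform import Rotation as Ro
YAW=.079; O=np.array([.710,-.048,0]); C=Ro.from_euler('z',YAW).as_matrix()
def rot(lean): # tool y = chest y, z leaning forward
    z=C@[np.sin(lean),0,-np.cos(lean)]; y=C[:,1]; return np.stack([np.cross(y,z),y,z],1)
def rows(targets):
    s=arm.get_state(); p,R=np.array(s["tool_pos"]),np.array(s["tool_rot"])
    print("now chest",np.round(1e3*(C.T@(p-O)),1),"F",np.round(s["contact_force"],1),"t",round(s["time_s"],2),"w",round(s["width"],3))
    for c,l in targets:
        d=R.T@(O+C@np.array(c)/1e3-p)*1e3; r=Ro.from_matrix(R.T@rot(l)).as_rotvec()
        print(np.round(d,1).tolist(),np.round(r,3).tolist())
E
python3 -c "
from h import *
rows([((-185,89,150),.7),((-185,89,97),.7)])"
```

```text
now chest [-446.2  532.3  231.3] F [-0.2  0.   1. ] t 1.3 w 0.085
[-452.3, -245.1, 81.3] [-0.19, -0.683, -0.519]
[-452.3, -245.1, 134.3] [-0.19, -0.683, -0.519]
```

>>> {"method": "carry_out", "body": {
  "moves": [
    [-150,-80,25,-0.06,-0.23,-0.17,1],
    [-300,-160,55,-0.13,-0.46,-0.35,1],
    [-452,-245,81,-0.19,-0.683,-0.519,1],
    [-452,-245,81,-0.19,-0.683,-0.519,1],
    [-452,-245,81,-0.19,-0.683,-0.519,1],
    [-452,-245,81,-0.19,-0.683,-0.519,1],
    [-452,-245,81,-0.19,-0.683,-0.519,1],
    [-452,-245,81,-0.19,-0.683,-0.519,1],
    [-452,-245,81,-0.19,-0.683,-0.519,1],
    [-452,-245,81,-0.19,-0.683,-0.519,1]
  ],
  "newtons": 40
}}

```text
time_s: 2.3
tool_pos: [0.4721, 0.0954, 0.1629]
tool_rot: [[-0.762, -0.079, 0.643], [-0.06, 0.997, 0.052], [-0.645, 0.001, -0.764]]
contact_force: [1.5, 2.0, 0.2]
width: -0.0002
grip_force: 0.0
```

```bash
python3 -c "
from h import *
rows([((-185,89,150),.7),((-185,89,97),.7)])"
```

```text
now chest [-225.8  161.7  162.9] F [1.5 2.  0.2] t 2.3 w -0.0
[-22.9, -72.7, 36.1] [0.001, 0.001, -0.001]
[11.2, -72.8, 76.7] [0.001, 0.001, -0.001]
```

>>> {"method": "carry_out", "body": {
  "moves": [
    [-23,-73,36,0,0,0,1],
    [-23,-73,36,0,0,0,1],
    [-23,-73,36,0,0,0,1],
    [-6,-73,56,0,0,0,1],
    [11,-73,77,0,0,0,1],
    [11,-73,77,0,0,0,1],
    [11,-73,77,0,0,0,1]
  ]
}}

```text
time_s: 3.0
tool_pos: [0.5179, 0.0275, 0.0963]
tool_rot: [[-0.764, -0.079, 0.64], [-0.06, 0.997, 0.051], [-0.642, 0.001, -0.767]]
contact_force: [0.2, 0.2, -0.7]
width: 0.0002
grip_force: 0.0
```

```bash
python3 -c "
from h import *
rows([((-185,89,97),.7),((-145,89,97),.7),((-125,89,97),.7),((-120,89,97),.7),((-116,89,97),.7)])
p,W=cam('scene'); save(p,'pics/s2.png',1.5)"
```

```text
now chest [-185.5   90.5   96.3] F [ 0.2  0.2 -0.7] t 3.0 w 0.0
[-0.8, -1.5, -0.1] [0.001, -0.003, -0.001]
[-31.5, -1.5, 25.5] [0.001, -0.003, -0.001]
[-46.8, -1.5, 38.4] [0.001, -0.003, -0.001]
[-50.7, -1.5, 41.6] [0.001, -0.003, -0.001]
[-53.7, -1.5, 44.2] [0.001, -0.003, -0.001]
```

View pics/s2.png

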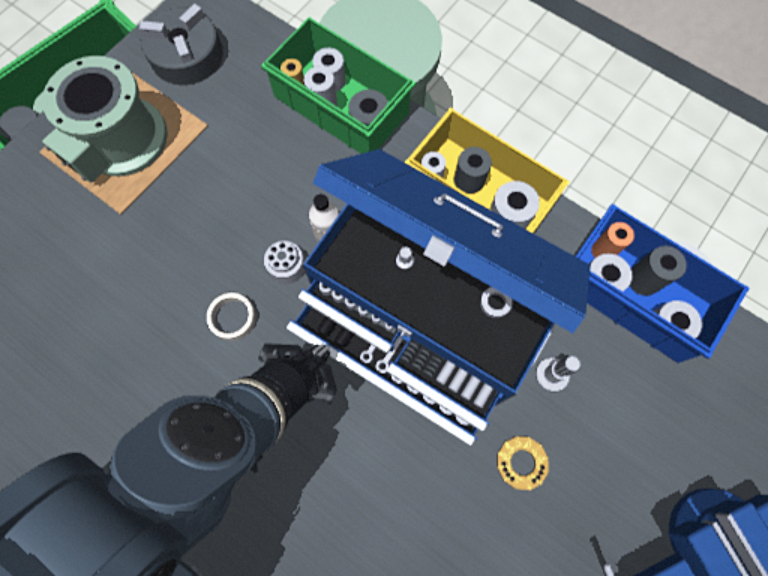

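The fingertip at (325,352) is in front of the left drawer's lip. I'll push it now.

>>> {"method": "carry_out", "body": {
  "moves": [
    [-12,-1,10,0,0,0,1],
    [-22,-1,18,0,0,0,1],
    [-28,-1,23,0,0,0,1],
    [-34,-1,28,0,0,0,1],
    [-40,-1,33,0,0,0,1],
    [-45,-1,37,0,0,0,1],
    [-48,-1,39.5,0,0,0,1],
    [-50,-1,41,0,0,0,1],
    [-51,-1,42,0,0,0,1],
    [-51,-1,42,0,0,0,1]
  ]
}}

```text
time_s: 4.05
tool_pos: [0.5831, 0.0313, 0.0961]
tool_rot: [[-0.765, -0.078, 0.64], [-0.06, 0.997, 0.051], [-0.642, 0.001, -0.767]]
contact_force: [-11.9, -0.9, 5.4]
width: -0.0004
grip_force: 5.6
```

```bash
cat >> h.py <<'E'
def lip(W,y0,y1,z0,z1): # front of lip in chest frame, mm
    P=(W.reshape(-1,3)-O)@C; P=P[(P[:,1]>y0)&(P[:,1]<y1)&(P[:,2]>z0)&(P[:,2]<z1)&(P[:,0]>-.25)&(P[:,0]<-.06)]
    b=np.round(P[:,1]/.01).astype(int)
    return np.round(1e3*np.median([np.percentile(P[b==i,0],6) for i in np.unique(b) if (b==i).sum()>4]),1)
def look():
    for n in ("scene","top"):
        p,W=cam(n); print(n,"L",lip(W,.02,.17,.098,.114),"R",lip(W,-.17,-.02,.098,.114),"W",lip(W,-.17,.17,.047,.064))
E
python3 -c "
from h import *
rows([((-118,89,97),.7),((-114,89,97),.7)]); look()"
```

```text
now chest [-120.3   89.1   96.1] F [-11.9  -0.9   5.4] t 4.05 w -0.0
[-2.3, -0.1, 0.8] [0.0, -0.003, -0.001]
[-5.4, -0.1, 3.3] [0.0, -0.003, -0.001]
scene L -115.1 R -163.9 W -185.6
top L -112.8 R -161.0 W -182.7
```

>>> {"method": "carry_out", "body": {
  "moves": [
    [-1.5,0,1.3,0,0,0,1],
    [-3,0,2.6,0,0,0,1],
    [-3,0,2.6,0,0,0,1],
    [-3,0,2.6,0,0,0,1]
  ]
}}

```text
time_s: 4.55
tool_pos: [0.5837, 0.0314, 0.0938]
tool_rot: [[-0.768, -0.078, 0.636], [-0.06, 0.997, 0.051], [-0.638, 0.001, -0.77]]
contact_force: [-56.2, -3.8, 33.3]
width: -0.0003
grip_force: 28.2
```

```bash
python3 -c "
from h import *
rows([((-185,89,97),.7),((-185,89,130),.7),((-230,-89,130),.7),((-230,-89,97),.7)]); look()"
```

```text
now chest [-119.7   89.1   93.8] F [-56.2  -3.8  33.3] t 4.55 w -0.0
[48.3, -0.1, -44.1] [0.0, -0.009, -0.001]
[27.3, -0.1, -69.5] [0.0, -0.009, -0.001]
[61.7, -178.1, -98.2] [0.0, -0.009, -0.001]
[82.8, -178.2, -72.8] [0.0, -0.009, -0.001]
scene L -114.9 R -163.9 W -185.6
top L -112.8 R -161.0 W -182.8
```

>>> {"method": "carry_out", "body": {
  "moves": [
    [25,0,-21,0,0,0,1],
    [50,-20,-43,0,0,0,1],
    [76,-60,-64,0,0,0,1],
    [76,-105,-64,0,0,0,1],
    [76,-150,-64,0,0,0,1],
    [76,-178,-64,0,0,0,1],
    [76,-178,-64,0,0,0,1],
    [76,-178,-64,0,0,0,1],
    [76,-178,-64,0,0,0,1]
  ]
}}

```text
time_s: 5.55
tool_pos: [0.5027, -0.1528, 0.0966]
tool_rot: [[-0.764, -0.079, 0.641], [-0.06, 0.997, 0.052], [-0.643, 0.001, -0.766]]
contact_force: [0.5, 1.0, 0.8]
width: -0.0
grip_force: 0.0
```

```bash
python3 -c "
from h import *
rows([((-175,-89,97),.7),((-119,-89,97),.7)]); look()"
```

```text
now chest [-214.9  -88.1   96.6] F [0.5 1.  0.8] t 5.55 w -0.0
[-30.8, -0.9, 25.3] [0.001, -0.002, -0.001]
[-73.7, -0.9, 61.3] [0.001, -0.002, -0.001]
scene L -115.0 R -164.0 W -185.5
top L -112.6 R -161.3 W -182.6
```

>>> {"method": "carry_out", "body": {
  "moves": [
    [-14,0,12,0,0,0,1],
    [-28,0,23,0,0,0,1],
    [-36,0,30,0,0,0,1],
    [-44,0,37,0,0,0,1],
    [-52,0,44,0,0,0,1],
    [-60,0,50,0,0,0,1],
    [-67,0,56,0,0,0,1],
    [-72,0,60,0,0,0,1],
    [-75,0,62.5,0,0,0,1],
    [-75,0,62.5,0,0,0,1]
  ]
}}

```text
time_s: 6.65
tool_pos: [0.5973, -0.146, 0.0946]
tool_rot: [[-0.768, -0.076, 0.636], [-0.057, 0.997, 0.05], [-0.638, 0.002, -0.77]]
contact_force: [-28.0, -3.8, 2.7]
width: 0.0
grip_force: 13.8
```

```bash
python3 -c "
from h import *
rows([((-119,-89,97),.7)]); look()"
```

```text
now chest [-120.   -88.8   94.6] F [-28.   -3.8   2.7] t 6.65 w 0.0
[-2.3, -0.2, -1.2] [-0.001, -0.008, -0.003]
scene L -115.1 R -115.2 W -185.5
top L -112.4 R -112.9 W -182.5
```

>>> {"method": "carry_out", "body": {
  "moves": [
    [25,0,-21,0,0,0,1],
    [50,15,-43,0,0,0,1],
    [80,45,-67,0,0,0,1],
    [80,88,-67,0,0,0,1],
    [80,88,-67,0,0,0,1],
    [95,88,-49,0,0,0,1],
    [110,88,-31,0,0,0,1],
    [110,88,-31,0,0,0,1],
    [110,88,-31,0,0,0,1],
    [110,88,-31,0,0,0,1]
  ]
}}

```text
time_s: 7.75
tool_pos: [0.4952, -0.0687, 0.0554]
tool_rot: [[-0.768, -0.08, 0.635], [-0.06, 0.997, 0.053], [-0.638, 0.003, -0.77]]
contact_force: [0.0, 0.3, 0.8]
width: -0.0001
grip_force: 0.0
```

```bash
python3 -c "
from h import *
rows([((-195,0,49),.7),((-119,0,49),.7)]); look()"
```

```text
now chest [-215.8   -3.7   55.4] F [0.  0.3 0.8] t 7.75 w -0.0
[-11.9, 3.6, 18.2] [0.003, -0.009, -0.001]
[-70.5, 3.6, 66.6] [0.003, -0.009, -0.001]
scene L -115.0 R -115.1 W -185.5
top L -113.2 R -112.6 W -182.6
```

>>> {"method": "carry_out", "body": {
  "moves": [
    [4,4,5,0,0,0,1],
    [-12,4,18,0,0,0,1],
    [-20,4,25,0,0,0,1],
    [-28,4,31.5,0,0,0,1],
    [-36,4,38,0,0,0,1],
    [-44,4,45,0,0,0,1],
    [-52,4,51.5,0,0,0,1],
    [-60,4,58,0,0,0,1],
    [-66,4,63,0,0,0,1],
    [-70,4,66.5,0,0,0,1]
  ]
}}

```text
time_s: 8.85
tool_pos: [0.5905, -0.0566, 0.0473]
tool_rot: [[-0.769, -0.08, 0.634], [-0.06, 0.997, 0.054], [-0.636, 0.003, -0.772]]
contact_force: [-59.8, -5.2, 39.0]
width: -0.0001
grip_force: 30.3
```

```bash
python3 -c "
from h import *
rows([((-119,0,49),.7),((-116,0,49),.7)]); look()"
```

```text
now chest [-119.8    0.9   47.3] F [-59.8  -5.2  39. ] t 8.85 w -0.0
[-1.7, -0.9, -0.8] [0.003, -0.011, -0.001]
[-4.0, -0.9, 1.1] [0.003, -0.011, -0.001]
scene L -115.2 R -115.2 W -115.3
top L -113.0 R -112.9 W -113.2
```

All three drawers are home: their lips line up at -115 mm (scene) and -113 mm (top), with a firm stop force. Next is the lid.

```bash
python3 -c "
from h import *
rows([((-225,0,60),.7),((-225,0,370),0.),((-5,0,370),0.)])"
```

```text
now chest [-120.5    0.9   46.8] F [-4.9 -0.4 -3. ] t 8.95 w 0.0
[72.3, -0.7, -76.6] [0.003, -0.012, -0.001]
[-124.5, 0.3, -316.1] [0.004, 0.688, -0.0]
[-294.5, 0.0, -176.3] [0.004, 0.688, -0.0]
```

>>> {"method": "carry_out", "body": {
  "moves": [
    [36,0,-38,0,0,0,1],
    [72,0,-76,0,0,0,1],
    [45,0,-110,0,0.1,0,1],
    [15,0,-147,0,0.2,0,1],
    [-15,0,-184,0,0.32,0,1],
    [-45,0,-220,0,0.44,0,1],
    [-80,0,-262,0,0.56,0,1],
    [-124,0,-316,0,0.69,0,1],
    [-124,0,-316,0,0.69,0,1],
    [-124,0,-316,0,0.69,0,1]
  ]
}}

```text
time_s: 9.95
tool_pos: [0.495, -0.0674, 0.2547]
tool_rot: [[-0.993, -0.079, 0.084], [-0.078, 0.997, 0.011], [-0.084, 0.005, -0.996]]
contact_force: [2.2, 0.2, -0.0]
width: -0.0002
grip_force: 0.0
```

```bash
python3 -c "
from h import *
rows([((-225,0,370),0.),((-5,0,370),0.),((0,0,340),0.)]); look()"
```

```text
now chest [-215.8   -2.4  254.7] F [ 2.2  0.2 -0. ] t 9.95 w -0.0
[-0.6, 2.9, -115.7] [0.005, 0.085, -0.001]
[-219.8, 3.0, -97.1] [0.005, 0.085, -0.001]
[-222.2, 2.9, -66.8] [0.005, 0.085, -0.001]
scene L nan R -115.1 W -115.4
top L -112.4 R -112.4 W -113.2
  return _methods._mean(a, axis=axis, dtype=dtype,
  ret = ret.dtype.type(ret / rcount)
```

Drawers stay home. I'll rise first, then move forward over the lid.

>>> {"method": "carry_out", "body": {
  "moves": [
    [0,3,-40,0,0.085,0,1],
    [0,3,-80,0,0.085,0,1],
    [0,3,-116,0,0.085,0,1],
    [0,3,-116,0,0.085,0,1],
    [0,3,-116,0,0.085,0,1],
    [-50,3,-112,0,0.085,0,1],
    [-100,3,-107,0,0.085,0,1],
    [-150,3,-103,0,0.085,0,1],
    [-190,3,-99,0,0.085,0,1],
    [-220,3,-97,0,0.085,0,1]
  ]
}}

```text
time_s: 11.05
tool_pos: [0.6597, -0.0524, 0.3672]
tool_rot: [[-0.997, -0.078, 0.007], [-0.078, 0.997, 0.005], [-0.007, 0.004, -1.0]]
contact_force: [0.6, 0.5, 0.6]
width: 0.0002
grip_force: 0.0
```

```bash
python3 -c "
from h import *
p,W=cam('scene'); save(p,'pics/s3.png',1.5)
P=((W.reshape(-1,3)-O)@C); P=P[(abs(P[:,1])<.17)&(abs(P[:,1])>.07)&(P[:,0]>-.05)&(P[:,0]<.1)&(P[:,2]>.2)&(P[:,2]<.34)]
c=np.polyfit(P[:,0],P[:,2],1)
for _ in range(5):
    g=abs(np.polyval(c,P[:,0])-P[:,2])<.006; c=np.polyfit(P[g,0],P[g,2],1)
print('lid angle',np.arctan(-c[0]),g.sum(),'z at x=0',np.polyval(c,0))
H=np.array([100,160])
def t(th,r=188,d=2): # contact by front corner, d mm deep
    q=H+r*np.array([-np.cos(th),np.sin(th)])+(26-d)*np.array([np.sin(th),np.cos(th)])
    return ((q[0]+9*min(1,th/.2),0,q[1]),0.)
print([np.round(t(x)[0],0) for x in (.8,.4,0)])
rows([t(.81,d=-15)]+[t(x) for x in np.linspace(.8,0,11)])"
```

```text
lid angle 0.8185975216184782 1638 z at x=0 0.3022696048463108
[array([ -5.,   0., 312.]), array([-55.,   0., 255.]), array([-88.,   0., 184.])]
now chest [-4.760e+01 -2.000e-01  3.638e+02] F [ 1.3  0.3 -2.4] t 11.1 w 0.0
[-56.5, 0.1, 39.6] [0.005, 0.005, -0.0]
[-42.6, -0.0, 52.4] [0.005, 0.005, -0.0]
[-30.8, -0.1, 62.0] [0.005, 0.005, -0.0]
[-19.8, -0.1, 72.4] [0.005, 0.005, -0.0]
[-9.7, -0.2, 83.7] [0.005, 0.005, -0.0]
[-0.5, -0.2, 95.7] [0.005, 0.005, -0.0]
[7.7, -0.3, 108.5] [0.005, 0.005, -0.0]
[14.9, -0.4, 121.8] [0.005, 0.005, -0.0]
[20.9, -0.4, 135.7] [0.005, 0.005, -0.0]
[27.7, -0.5, 150.0] [0.005, 0.005, -0.0]
[35.1, -0.6, 164.7] [0.005, 0.005, -0.0]
[41.2, -0.7, 179.6] [0.005, 0.005, -0.0]
```

View pics/s3.png

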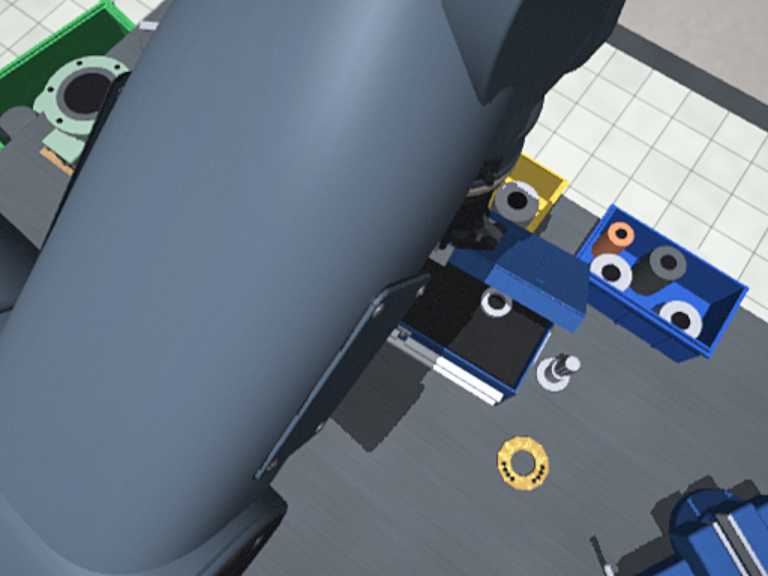

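The arm now covers most of the view. The gripper is over the lid's middle near (470,230), the right drawer is home at (470,385), and the loose parts have not moved. I'll settle, then start the arc.

>>> {"method": "carry_out", "body": {
  "moves": [
    [-30,0,10,0,0,0,1],
    [-57,0,20,0,0,0,1],
    [-57,0,30,0,0,0,1],
    [-57,0,38,0,0,0,1],
    [-57,0,38,0,0,0,1],
    [-57,0,38,0,0,0,1]
  ]
}}

```text
time_s: 11.7
tool_pos: [0.6965, -0.0468, 0.3328]
tool_rot: [[-0.997, -0.078, 0.003], [-0.078, 0.997, 0.005], [-0.004, 0.005, -1.0]]
contact_force: [-0.6, 0.2, -0.0]
width: 0.0003
grip_force: 0.0
```

```bash
cat >> h.py <<'E'
def t(th,r=188,d=2):
    q=np.array([100,160])+r*np.array([-np.cos(th),np.sin(th)])+(26-d)*np.array([np.sin(th),np.cos(th)])
    return ((q[0]+9*min(1,th/.2),0,q[1]),0.)
E
python3 -c "
from h import *
rows([t(x) for x in (.82,.76,.7,.64,.58,.52,.46,.4,.34,.28)])"
```

```text
now chest [-13.4   2.3 332.8] F [-0.6  0.2 -0. ] t 11.7 w 0.0
[-11.6, -2.4, 19.0] [0.005, 0.004, -0.001]
[-2.6, -2.4, 25.9] [0.005, 0.004, -0.001]
[6.1, -2.5, 33.3] [0.005, 0.004, -0.001]
[14.2, -2.5, 41.2] [0.005, 0.004, -0.001]
[21.9, -2.6, 49.6] [0.005, 0.004, -0.001]
[29.1, -2.6, 58.4] [0.005, 0.004, -0.001]
[35.7, -2.6, 67.7] [0.005, 0.004, -0.001]
[41.7, -2.7, 77.3] [0.005, 0.004, -0.001]
[47.2, -2.8, 87.3] [0.005, 0.004, -0.001]
[52.0, -2.8, 97.6] [0.005, 0.004, -0.001]
```

>>> {"method": "carry_out", "body": {
  "moves": [
    [-12,-2,0,0,0,0,1],
    [-12,-2,0,0,0,0,1],
    [-12,-2,10,0,0,0,1],
    [-12,-2,19,0,0,0,1],
    [-7,-2,22,0,0,0,1],
    [-2,-2,26,0,0,0,1],
    [-2,-2,26,0,0,0,1]
  ]
}}

```text
time_s: 12.4
tool_pos: [0.698, -0.0482, 0.3051]
tool_rot: [[-0.997, -0.078, 0.0], [-0.078, 0.997, 0.005], [-0.0, 0.005, -1.0]]
contact_force: [0.4, 0.0, 0.6]
width: 0.0001
grip_force: 0.0
```

```bash
cat >> h.py <<'E'
def lid():
    for n in ("scene","top"):
        p,W=cam(n)
        P=((W.reshape(-1,3)-O)@C); P=P[(P[:,1]>-.17)&(P[:,1]<-.09)&(P[:,0]>-.05)&(P[:,0]<.08)&(P[:,2]>.17)&(P[:,2]<.34)]
        if len(P)<50: print(n,"few");continue
        c=np.polyfit(P[:,0],P[:,2],1)
        for _ in range(5):
            g=abs(np.polyval(c,P[:,0])-P[:,2])<.006; c=np.polyfit(P[g,0],P[g,2],1)
        print(n,'lid',round(np.arctan(-c[0]),3),g.sum())
E
python3 -c "
from h import *
rows([t(x) for x in (.76,.7,.64,.58,.52,.46,.4,.34,.28,.22)]);lid()"
```

```text
now chest [-12.    0.7 305.1] F [0.4 0.  0.6] t 12.4 w 0.0
[-1.3, -0.7, -1.9] [0.005, 0.0, -0.001]
[7.3, -0.7, 5.6] [0.005, 0.0, -0.001]
[15.5, -0.8, 13.5] [0.005, 0.0, -0.001]
[23.1, -0.8, 21.9] [0.005, 0.0, -0.001]
[30.2, -0.9, 30.8] [0.005, 0.0, -0.001]
[36.8, -0.9, 40.1] [0.005, 0.0, -0.001]
[42.8, -1.0, 49.7] [0.005, 0.0, -0.001]
[48.3, -1.1, 59.7] [0.005, 0.0, -0.001]
[53.1, -1.1, 70.0] [0.005, 0.0, -0.001]
[57.3, -1.2, 80.6] [0.005, 0.0, -0.001]
scene lid 0.737 1522
top few
```

The lid follows, now at about 0.74 rad.

>>> {"method": "carry_out", "body": {
  "moves": [
    [7,-1,6,0,0,0,1],
    [15,-1,14,0,0,0,1],
    [23,-1,22,0,0,0,1],
    [30,-1,31,0,0,0,1],
    [37,-1,40,0,0,0,1],
    [43,-1,50,0,0,0,1],
    [48,-1,60,0,0,0,1],
    [53,-1,70,0,0,0,1],
    [53,-1,70,0,0,0,1]
  ]
}}

```text
time_s: 13.4
tool_pos: [0.646, -0.0531, 0.2346]
tool_rot: [[-0.997, -0.078, -0.0], [-0.078, 0.997, 0.005], [-0.0, 0.005, -1.0]]
contact_force: [-0.3, -0.3, -0.1]
width: 0.0001
grip_force: 0.0
```

```bash
python3 -c "
from h import *
rows([t(x) for x in (.28,.24,.2,.16,.12,.08,.04,0,-.02)]);lid()"
```

```text
now chest [-64.2  -0.  234.6] F [-0.3 -0.3 -0.1] t 13.4 w 0.0
[0.9, 0.0, -0.5] [0.005, 0.0, -0.001]
[3.7, -0.0, 6.6] [0.005, 0.0, -0.001]
[6.3, -0.1, 13.7] [0.005, 0.0, -0.001]
[10.4, -0.1, 20.9] [0.005, 0.0, -0.001]
[14.2, -0.1, 28.2] [0.005, 0.0, -0.001]
[17.7, -0.2, 35.6] [0.005, 0.0, -0.001]
[20.9, -0.2, 43.1] [0.005, 0.0, -0.001]
[23.8, -0.3, 50.6] [0.005, 0.0, -0.001]
[25.2, -0.3, 54.3] [0.005, 0.0, -0.001]
scene lid 0.267 2068
top few
```

>>> {"method": "carry_out", "body": {
  "moves": [
    [4,0,7,0,0,0,1],
    [6,0,14,0,0,0,1],
    [10,0,21,0,0,0,1],
    [14,0,28,0,0,0,1],
    [18,0,35,0,0,0,1],
    [20,0,41,0,0,0,1],
    [22,0,46,0,0,0,1],
    [24,0,50,0,0,0,1],
    [24,0,52,0,0,0,1],
    [24,0,52,0,0,0,1]
  ]
}}

```text
time_s: 14.5
tool_pos: [0.6231, -0.0546, 0.1858]
tool_rot: [[-0.997, -0.079, 0.005], [-0.079, 0.997, 0.005], [-0.006, 0.005, -1.0]]
contact_force: [-6.5, 2.0, 29.5]
width: -0.0001
grip_force: 14.6
```

```bash
python3 -c "
from h import *
rows([t(0),t(-.02)]);lid()"
```

```text
now chest [-87.2   0.3 185.8] F [-6.5  2.  29.5] t 14.5 w -0.0
[0.8, -0.3, 1.8] [0.005, 0.006, -0.0]
[2.2, -0.3, 5.6] [0.005, 0.006, -0.0]
scene lid -0.0 2200
top few
```

Lid at 0.0 rad, resting firmly with a 30 N reaction. I'll lift off and check.

>>> {"method": "carry_out", "body": {
  "moves": [
    [0,0,-20,0,0,0,1],
    [0,0,-60,0,0,0,1],
    [50,0,-100,0,0,0,1],
    [100,0,-120,0,0,0,1],
    [150,0,-120,0,0,0,1],
    [200,0,-120,0,0,0,1],
    [200,0,-120,0,0,0,1],
    [200,0,-120,0,0,0,1],
    [200,0,-120,0,0,0,1],
    [200,0,-120,0,0,0,1]
  ]
}}

```text
time_s: 15.6
tool_pos: [0.4235, -0.0709, 0.3026]
tool_rot: [[-0.997, -0.079, 0.001], [-0.079, 0.997, 0.005], [-0.001, 0.005, -1.0]]
contact_force: [0.3, -0.0, -1.1]
width: -0.0001
grip_force: 0.0
```

```bash
python3 -c "
from h import *
rows([]);lid();look();p,W=cam('top');save(p,'pics/t2.png',1.5)" 2>/dev/null
```

```text
now chest [-2.874e+02 -3.000e-01  3.026e+02] F [ 0.3 -0.  -1.1] t 15.6 w -0.0
scene lid 0.0 2209
top lid 0.0 1237
scene L nan R -115.3 W -115.5
top L -113.0 R -113.0 W -113.2
```

View pics/t2.png

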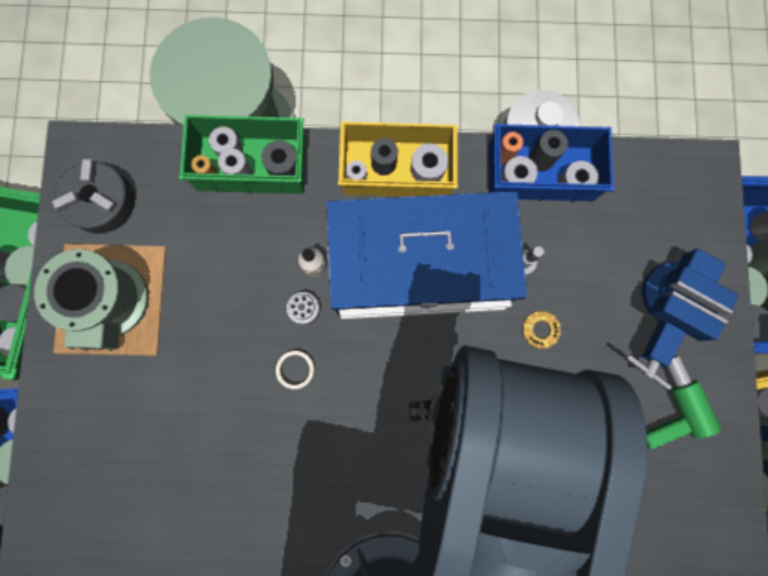

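The lid lies flat and shut (330-525, 195-305). The drawer lips are flush in one line at (340-510, 310), and the loose parts stand where they were. The gripper is clear at (420,410).

```bash
python3 -c "
from plant import arm
print(arm.sign_off())"
```

```text
the job is handed in; nothing more can be done
None
```

I pushed all three drawers home, then closed the lid fully, and handed the job in at about 16 s of the 51 s allowed; the last pictures showed the parts on the bench undisturbed, but sign-off returned no verdict and the shut lid hides the piston and bearing.

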